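# Slide a heatsink along the rail into the corner pocket of its assembly jig

## Task

With the fingers, push the finned heatsink across the jig's deck until its longer side lies against the long rail, then slide it along the rail, keeping it against the rail, all the way home into the pocket at the far end, so that it ends flush against both the rail and the end stop. Never lift or tip the heatsink, and leave the battery, the tape roll and the glue stick where they are.

Things in the scene. Friction and masses are not known exactly. Their poses are not given: they have to be found in the camera images.
- jig: Assembly jig fixed to the desk: dark deck 200 (x) x 100 (y) x 6 mm with aluminium walls 12 mm high on it (tops 18 mm above the desk). Origin: centre of the deck's underside, on the desk. x points away from the robot along the rail to the pocket, y across the deck to the long rail (left edge, beside the keyboard), z up. The near (-x) end and the right side are open
- rail (a point): Middle of the long rail's inner face (jig x 0, y +40, z +12 mm), axes as the jig's. The rail is 9 mm thick and runs along jig x from -97 to +97 mm. The keyboard behind it is up to 25 mm high
- pocket (a point): Where the heatsink's centre lies when fully home (jig x +65, y +24, z +18 mm), axes as the jig's. The pocket is bounded by the rail, an end stop across the rail's +x end (10 mm thick, inner face at jig x +85, from y -5 to +49 mm) and a short wall 8 mm thick, inner face at jig y +3 mm (37 mm from the rail), from the end stop back to x +57 mm, with a rounded nose
- heatsink_mid (a point): Centre of the loose finned light-metal heatsink, 32 (its x) x 40 (its y) x 24 mm high, 30 to 61 g, flat on the deck, fins up; pushes like a solid block. Starts on the open deck, 20 to 50 mm clear of the rail, short of the pocket, its 40 mm side within 0.35 rad of the rail's direction. Home, its 40 mm side is along the rail and its rear 12 mm stick out of the pocket
- heatsink: The same heatsink; origin at the centre of its underside, axes as for its centre
- battery: Bystander: 9 V block battery standing on the deck to the right of the pocket, 18 x 26 x 48 mm high; origin at the centre of its underside
- tape: Bystander: black roll of tape lying flat on the desk beyond the keyboard's far end, 63 mm across, 18 mm high; origin at the centre of its underside
- glue: Bystander: yellow glue stick lying across the jig's near end, on the desk, about 170 mm from the jig's origin, 26 x 90 x 26 mm; origin at the centre of its underside
Things that resemble listed ones, but are neither listed nor needed, are in the scene too. Leave any turquoise look-alike of the heatsink alone.

How it is judged:
By the outcome, as a careful person would: the job done as asked, in the order asked, and still so for the second after the job is handed in, with the robot touching nothing.
It also fails if it takes over 42 s, if anything falls off the work surface, if the arm or the gripper's body presses on something with over 40 N, if the wrist force passes 120 N, or if a joint passes its speed limit or range.

## Robot

A 7-joint arm with a two-finger parallel gripper is mounted at the origin on a cart in front of the work surface, level with it; the furniture and walls round the work are solid. World frame = base frame: x ahead of the robot, y to its left, z up, the work surface at z = 0. Lengths are in m, angles in rad, forces in N, time in s.
With the tool pointing down it reaches from about 0.425 to 0.95 m from the base axis. Payload 16.7 kg.
Tool frame: the origin (TCP) lies midway between the tips of the shut fingers; the grasp point (between the pads) lies 19 mm behind it; z points along the fingers, y is the line along which they close (so a half turn about z gives the same grasp; the last joint's range is limited). The gripper opens to 94 mm and grips with 3 to 60 N. Pads are 16 mm wide; open, the fingers measure 119 mm over their backs; the gripper's body (75 mm by 177 mm) begins 78 mm behind the grasp point.
Start: joints at [0.961, 0.426, 0.074, 1.606, -0.034, 1.111, -0.067], TCP at [0.3, -0.605, 0.177] pointing down, gripper open.
Joint ranges: [-2.85, 2.85], [-0.5, 2.14], [-1.23, 1.37], [0.21, 2.46], [-1.02, 4.16], [0.16, 2.05], [-2.73, 2.73]. Speed limits (rad/s): [1.89, 1.89, 2.39, 2.39, 3.01, 3.01, 3.01].

## Interface

Orientations are given as a 3x3 rotation matrix whose columns are the frame's x, y, z axes.
In Python, from workcell import env, eyes gives the robot as it stands.
- The arm moves only by the tool jog_arm, never from a script. Its argument "motion" is a list of rows, each an object of numbers: "dx", "dy", "dz": the shift along the world's x, y, z in m; "wx", "wy", "wz": the turn, a rotation vector about the world's x, y, z in degrees; "grip": the opening, from 0 (shut) to 1 (fully open). A call has 1 to 12 rows; each row shifts and turns the commanded pose from where the row before left it; what a row does not reach is not made up. A row lasts 1/12 s, in which the tool goes at most 41.7 mm and 7.16 degrees, less where a joint would pass 70% of its speed; a pose out of reach is approached as far as the arm can. A call with a gripper value outside its range is refused whole. The fingers move at their own pace and stop on an object; "squeeze" is the grip in N (left out, the last holds). Time passes only in rows, so rows that do not move let the fingers close. It gives the time, the measured TCP pose, the force, the opening and the grip force at its end, in the units of the state.
- env.get_obs(): the state, without advancing time (a new reading comes with each control period).
- eyes.read_camera(name): name is "scene" or "top" or "wrist"; returns a dict with "frame" (420x560x3 uint8, red, green, blue), "fx", "fy", "cx", "cy" (pixels), "rvec" (rotation vector, rad) and "tvec" (3), from world to camera coordinates, as OpenCV has them; the wrist camera has in their place "hand_eye" (4x4, takes a point from camera to tool coordinates, whose origin is the TCP and whose axes are the flange's). Camera axes: x right, y down, z forward; pixel columns grow to the right and rows downward; lengths in m; the calibration is good to about 2 mm. A picture is of the moment at which its call begins: read the wrist's pose just before it. There is no depth.
- env.finish_job(): hands the job in; it is judged then, once.
The state is a dict: "time_s": time; "qpos": joint angles; "joint_velocities": joint speeds; "effort": joint torques, N m; "tool_pos": TCP position; "eef_rot": TCP orientation; "ft_force": force on the tool from outside, world axes, zero at the start; "ft_torque": the same for the moment, N m; "gripper_width": finger opening in m; "grip_force": force on a finger pad.
Only numpy, scipy, OpenCV 4.12 (cv2) and the standard library are available. Lean on these libraries where they do the work, as an engineer would, in place of code of your own. Each camera call takes 0.05 s, during which the arm holds its last target. There are 200 camera calls.

## Working session

There is one attempt and no reset: what is moved stays moved. The work goes in short steps, Python scripts to look and compute and a tool call to move; the robot and the scene stay as the last step left them, time stands still between calls to the robot, and variables do not carry over. Pictures are saved under pics/ and viewed, at most 10 in all, crops included, and the job is handed in when it is done.

Besides the shell and the picture viewer there is one more tool, called after ">>>" as a command line: name --argument value ..., lists and objects as JSON in quotes. jog_arm: Moves the arm, as the interface text tells. Its arguments: {"type":"object","properties":{"motion":{"type":"array","items":{"type":"object","properties":{"dx":{"type":"number"},"dy":{"type":"number"},"dz":{"type":"number"},"wx":{"type":"number"},"wy":{"type":"number"},"wz":{"type":"number"},"grip":{"type":"number"}}}},"squeeze":{"type":"number"}},"required":["motion"]}

```bash
mkdir -p pics; python3 - <<'E'
from workcell import env, eyes
import cv2, pickle
o=env.get_obs(); print(o['time_s'],o['tool_pos'],o['eef_rot'],o['gripper_width'])
d={}
for n in ('scene','top'):
    c=eyes.read_camera(n); d[n]=c
    cv2.imwrite(f'pics/{n}0.png',c['frame'][:,:,::-1]); print(n,c['fx'],c['cx'],c['cy'],c['rvec'],c['tvec'])
pickle.dump(d,open('cams.pkl','wb'))
E
```

```text
0.0 [ 0.2998694  -0.60417713  0.17667521] [[ 8.95742403e-01  4.44572942e-01 -6.68524773e-04]
 [ 4.44573435e-01 -8.95741685e-01  1.13780745e-03]
 [-9.29871008e-05 -1.31639073e-03 -9.99999129e-01]] 0.09355295481462393
scene 481.24740687634863 280.969172237884 210.66969778689557 [ 2.14569948 -1.19407693  0.48182004] [-0.45537067  0.26394233  0.70056015]
top 536.8025902351291 269.95836910075445 214.78786965859686 [ 2.14693335 -2.19694807  0.06382582] [-0.23334015  0.52899743  1.03292981]
```

View pics/top0.png

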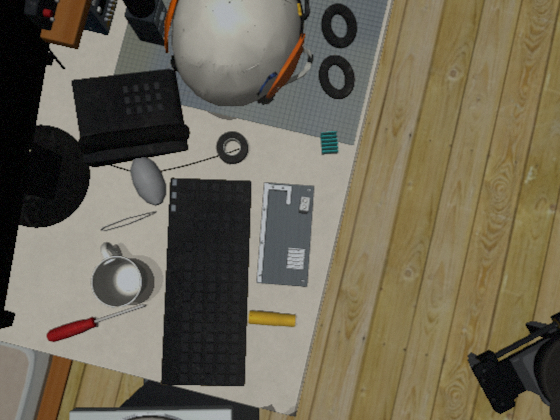

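View pics/scene0.png

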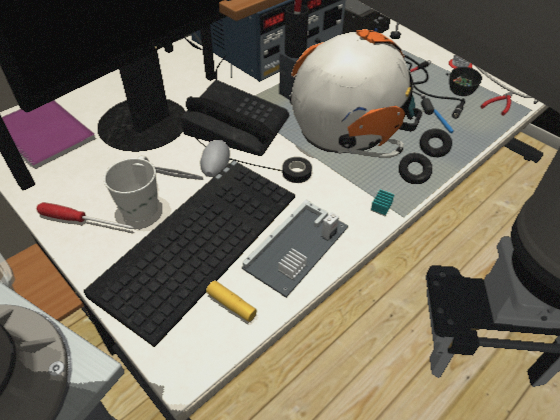

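The top view shows the silver finned block on the deck at (296,259), the turquoise look-alike at (329,143), the battery at (305,203), the tape at (232,148) and the glue at (272,319). The silver one matches the description, so I'll check it in a crop.

```bash
python3 - <<'E'
import pickle,cv2
d=pickle.load(open('cams.pkl','rb'))
f=d['top']['frame'][175:295,245:335,::-1]
cv2.imwrite('pics/crop0.png',cv2.resize(f,None,fx=5,fy=5,interpolation=cv2.INTER_CUBIC))
E
```

```text
(no output)
```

View pics/crop0.png

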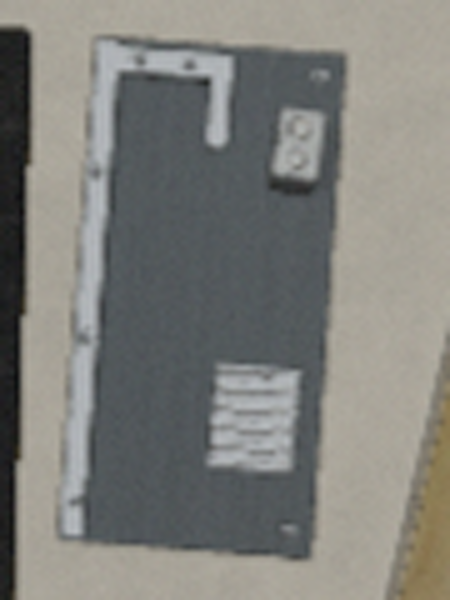

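```bash
cat > h.py <<'E'
import numpy as np, cv2, pickle
from scipy.optimize import least_squares
def proj(c,P):
    K=np.array([[c['fx'],0,c['cx']],[0,c['fy'],c['cy']],[0,0,1.]])
    return cv2.projectPoints(np.asarray(P,float).reshape(-1,3),np.array(c['rvec'],float),np.array(c['tvec'],float),K,None)[0][:,0]
def place(p,L):
    c,s=np.cos(p[2]),np.sin(p[2]); L=np.asarray(L,float)
    return np.c_[p[0]+c*L[:,0]-s*L[:,1],p[1]+s*L[:,0]+c*L[:,1],L[:,2]]
def fit(c,L,uv,p0):
    r=least_squares(lambda p:(proj(c,place(p,L))-uv).ravel(),p0,x_scale=[.01,.01,.1]); return r.x,np.abs(r.fun).max()
JL=np.array([(100,-50,6),(-100,-50,6),(-97,49,18),(-97,40,18),(95,49,18),(85,3,18),(95,-5,18),(85,40,18)])/1000
HL=np.array([(16,20,30),(16,-20,30),(-16,-20,30),(-16,20,30)])/1000
E
python3 - <<'E'
from h import *
c=pickle.load(open('cams.pkl','rb'))['top']
o=lambda a:(np.array(a,float)-2)/5+[245,175]
j,e=fit(c,JL,o([(343,52),(310,557),(62,536),(84,537),(96,40),(207,76),(234,57),(118,72)]),[.6,-.4,0]); print('jig',j,e)
# heatsink long side 40 ~ along rail: its y along jig x => yaw-90
h,e=fit(c,HL,o([(302,370),(291,471),(206,466),(218,364)]),[.6,-.4,j[2]-1.57]); print('hs',h,e)
cj,sj=np.cos(j[2]),np.sin(j[2]);d=h[:2]-j[:2]
print('in jig mm',1e3*(cj*d[0]+sj*d[1]),1e3*(-sj*d[0]+cj*d[1]),'long axis rel',h[2]+np.pi/2-j[2])
print(place(j,[(-.097,.04,0),(.065,.024,0),(.085,.04,0)]))
np.save('jig.npy',j)
E
```

```text
jig [ 0.48651668 -0.27436471 -0.0918679 ] 0.8731074451036989
hs [ 0.43783587 -0.29281411 -1.6890661 ] 0.5459945382319233
in jig mm -46.78300066616406 -22.837518551149497 long axis rel -0.02640187888622142
[[ 0.39359527 -0.22563473  0.        ]
 [ 0.55344431 -0.25642893  0.        ]
 [ 0.57482779 -0.24233118  0.        ]]
```

Crop: the silver block on the deck has corners at about (218,364), (302,370), (291,471) and (206,466). It is not turquoise and it lies short of the pocket, so it is the right one. I'll go to the jig's right side, with the fingers lined up along the rail.

>>> jog_arm --motion '[{"dx": 0.0134,"dy": 0.026,"dz": -0.006,"wz": 5.83,"grip": 0.085},{"dx": 0.0134,"dy": 0.026,"dz": -0.006,"wz": 5.83,"grip": 0.085},{"dx": 0.0134,"dy": 0.026,"dz": -0.006,"wz": 5.83,"grip": 0.085},{"dx": 0.0134,"dy": 0.026,"dz": -0.006,"wz": 5.83,"grip": 0.085},{"dx": 0.0134,"dy": 0.026,"dz": -0.006,"wz": 5.83,"grip": 0.085},{"dx": 0.0134,"dy": 0.026,"dz": -0.006,"wz": 5.83,"grip": 0.085},{"dx": 0.0134,"dy": 0.026,"dz": -0.006,"wz": 5.83,"grip": 0.085},{"dx": 0.0134,"dy": 0.026,"dz": -0.006,"wz": 5.83,"grip": 0.085},{"dx": 0.0134,"dy": 0.026,"dz": -0.006,"wz": 5.83,"grip": 0.085},{"dx": 0.0134,"dy": 0.026,"dz": -0.006,"wz": 5.83,"grip": 0.085},{"grip": 0.085},{"grip": 0.085}]'

```text
validation failed for argument at $.mo...
```

```bash
python3 - <<'E'
from workcell import env, eyes
import cv2, pickle, numpy as np
o=env.get_obs(); c=eyes.read_camera('wrist')
print(o['time_s'],o['tool_pos'],o['eef_rot'],o['gripper_width'],o['ft_force']); print(c['hand_eye'])
pickle.dump((o,c),open('w1.pkl','wb'))
cv2.imwrite('pics/w1.png',c['frame'][:,:,::-1])
E
```

```text
0.1 [ 0.29992034 -0.60423298  0.17675838] [[ 8.95695309e-01  4.44667920e-01 -5.95641663e-04]
 [ 4.44668305e-01 -8.95694806e-01  9.55834458e-04]
 [-1.08484224e-04 -1.12099941e-03 -9.99999366e-01]] 0.09397470548401105 [-0.23918207  0.67288474  0.26724255]
[[ 4.90060600e-04 -9.70882591e-01 -2.39555326e-01  6.97704939e-02]
 [ 9.99999874e-01  4.50036039e-04  2.21779177e-04  7.78648840e-04]
 [-1.07513012e-04 -2.39555405e-01  9.70882689e-01 -2.07537059e-01]
 [ 0.00000000e+00  0.00000000e+00  0.00000000e+00  1.00000000e+00]]
```

View pics/w1.png

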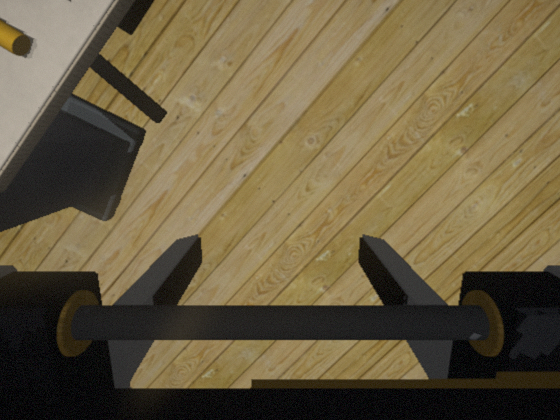

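The arm didn't move because the call was refused by validation; the wrist view still shows only floor and the glue at (15,38). The message is cut off, so I'll test a single row to find the cause.

>>> jog_arm --motion '[{"dx": 0.0134,"dy": 0.026,"dz": -0.006,"wx": 0,"wy": 0,"wz": 5.83,"grip": 0.085}]'

```text
time_s: 0.23
tool_pos: [0.3102, -0.5825, 0.1716]
eef_rot: [[0.85, 0.527, -0.001], [0.527, -0.85, -0.003], [-0.002, 0.001, -1.0]]
ft_force: [1.0, -0.6, -0.4]
gripper_width: 0.0904
grip_force: 0.0
```

A row with all seven keys is accepted, so I'll write every row out in full.

>>> jog_arm --motion '[{"dx": 0.0134,"dy": 0.026,"dz": -0.006,"wx": 0,"wy": 0,"wz": 5.83,"grip": 0.085},{"dx": 0.0134,"dy": 0.026,"dz": -0.006,"wx": 0,"wy": 0,"wz": 5.83,"grip": 0.085},{"dx": 0.0134,"dy": 0.026,"dz": -0.006,"wx": 0,"wy": 0,"wz": 5.83,"grip": 0.085},{"dx": 0.0134,"dy": 0.026,"dz": -0.006,"wx": 0,"wy": 0,"wz": 5.83,"grip": 0.085},{"dx": 0.0134,"dy": 0.026,"dz": -0.006,"wx": 0,"wy": 0,"wz": 5.83,"grip": 0.085},{"dx": 0.0134,"dy": 0.026,"dz": -0.006,"wx": 0,"wy": 0,"wz": 5.83,"grip": 0.085},{"dx": 0.0134,"dy": 0.026,"dz": -0.006,"wx": 0,"wy": 0,"wz": 5.83,"grip": 0.085},{"dx": 0.0134,"dy": 0.026,"dz": -0.006,"wx": 0,"wy": 0,"wz": 5.83,"grip": 0.085},{"dx": 0.0134,"dy": 0.026,"dz": -0.006,"wx": 0,"wy": 0,"wz": 5.83,"grip": 0.085},{"dx": 0,"dy": 0,"dz": 0,"wx": 0,"wy": 0,"wz": 0,"grip": 0.085},{"dx": 0,"dy": 0,"dz": 0,"wx": 0,"wy": 0,"wz": 0,"grip": 0.085}]'

```text
time_s: 1.15
tool_pos: [0.4346, -0.3431, 0.1171]
eef_rot: [[0.09, 0.996, -0.0], [0.996, -0.09, 0.001], [0.001, -0.001, -1.0]]
ft_force: [-0.2, -0.3, 0.6]
gripper_width: 0.0173
grip_force: 0.0
```

```bash
python3 - <<'E'
from workcell import env, eyes
import cv2, pickle, numpy as np
o=env.get_obs(); c=eyes.read_camera('wrist')
print(o['time_s'],o['tool_pos'],o['eef_rot'],o['gripper_width'],o['ft_force'])
pickle.dump((o,c),open('w1.pkl','wb'))
cv2.imwrite('pics/w2.png',c['frame'][:,:,::-1])
E
```

```text
1.15 [ 0.43463174 -0.34311834  0.11706816] [[ 8.99006966e-02  9.95950631e-01 -4.53079785e-04]
 [ 9.95950495e-01 -8.99003507e-02  7.33458110e-04]
 [ 6.89756036e-04 -5.17183432e-04 -9.99999628e-01]] 0.01729321639661717 [-0.16981576 -0.30720589  0.57400692]
```

View pics/w2.png

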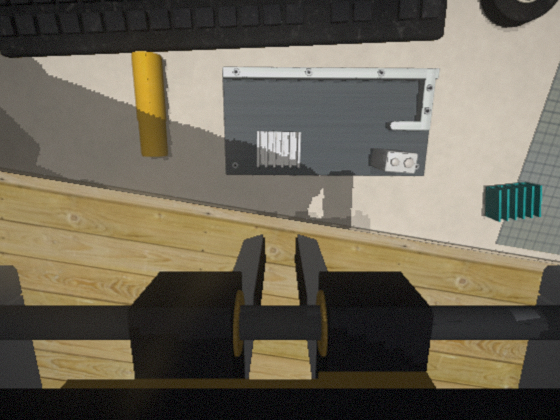

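Wrist view: the rail runs from (223,72) to (437,72), the heatsink is at about (279,149) with its side parallel to the rail, and the battery is at (402,161). I'll enlarge this to refine the pose.

```bash
python3 - <<'E'
import pickle,cv2
o,c=pickle.load(open('w1.pkl','rb'))
cv2.imwrite('pics/w2c.png',cv2.resize(c['frame'][60:180,217:442,::-1],None,fx=3.5,fy=3.5,interpolation=cv2.INTER_CUBIC))
E
```

```text
(no output)
```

View pics/w2c.png

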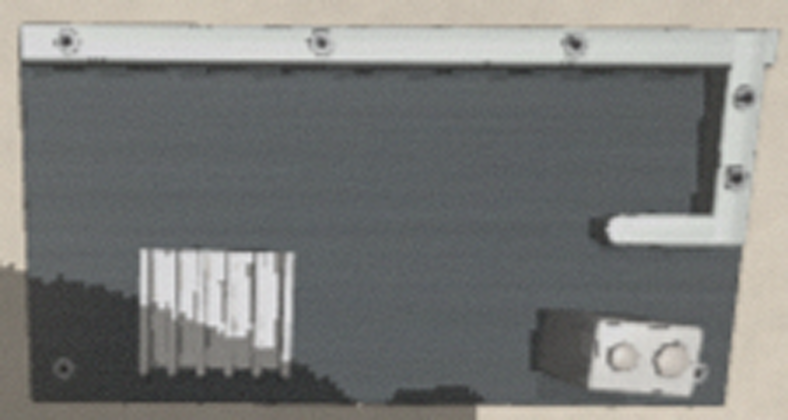

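```bash
cat >> h.py <<'E'
def wcam(o,c):
    T=np.eye(4);T[:3,:3]=o['eef_rot'];T[:3,3]=o['tool_pos']
    W=np.linalg.inv(T@np.array(c['hand_eye'])); c=dict(c)
    c['rvec']=cv2.Rodrigues(W[:3,:3])[0];c['tvec']=W[:3,3]; return c
def rep(j,h):
    cj,sj=np.cos(j[2]),np.sin(j[2]);d=h[:2]-j[:2]
    print('jig',j,'hs',h,'in jig mm',1e3*(cj*d[0]+sj*d[1]),1e3*(-sj*d[0]+cj*d[1]),'rel',h[2]+np.pi/2-j[2])
E
python3 - <<'E'
from h import *
c=wcam(*pickle.load(open('w1.pkl','rb')))
o=lambda a:(np.array(a,float)-1.25)/3.5+[217,60]
j,e=fit(c,JL,o([(724,404),(33,402),(22,23),(22,58),(772,30),(716,213),(742,245),(727,65)]),[.48,-.27,-.09]); print(e)
h,e=fit(c,HL,o([(291,376),(141,374),(140,248),(294,251)]),[.44,-.29,-1.66]); print(e)
rep(j,h); print(place(j,[(-.047,-.064,0)])); np.save('jigw.npy',j)
E
```

```text
1.3053550973364167
0.3019570192264496
jig [ 0.48745703 -0.27247602 -0.09665104] hs [ 0.43898635 -0.29109177 -1.67378312] in jig mm -46.448029917068546 -23.206324843535448 rel -0.006335759435261712
[[ 0.43450034 -0.33164179  0.        ]]
```

>>> jog_arm --motion '[{"dx": 0,"dy": 0,"dz": -0.021,"wx": 0,"wy": 0,"wz": 0,"grip": 0.085},{"dx": 0,"dy": 0,"dz": -0.021,"wx": 0,"wy": 0,"wz": 0,"grip": 0.085},{"dx": 0,"dy": 0,"dz": -0.021,"wx": 0,"wy": 0,"wz": 0,"grip": 0.085},{"dx": 0,"dy": 0,"dz": -0.021,"wx": 0,"wy": 0,"wz": 0,"grip": 0.085},{"dx": 0,"dy": 0,"dz": -0.021,"wx": 0,"wy": 0,"wz": 0,"grip": 0.085},{"dx": 0,"dy": 0,"dz": 0,"wx": 0,"wy": 0,"wz": 0,"grip": 0.085},{"dx": 0.0007,"dy": 0.007,"dz": 0,"wx": 0,"wy": 0,"wz": -0.1,"grip": 0.085},{"dx": 0.0007,"dy": 0.007,"dz": 0,"wx": 0,"wy": 0,"wz": -0.1,"grip": 0.085},{"dx": 0.0004,"dy": 0.004,"dz": 0,"wx": 0,"wy": 0,"wz": 0,"grip": 0.085},{"dx": 0,"dy": 0,"dz": 0,"wx": 0,"wy": 0,"wz": 0,"grip": 0.085}]'

```text
time_s: 2.03
tool_pos: [0.4368, -0.3258, 0.0137]
eef_rot: [[0.095, 0.995, 0.001], [0.995, -0.095, -0.001], [-0.001, 0.002, -1.0]]
ft_force: [0.5, -0.4, -0.8]
gripper_width: 0.0079
grip_force: 0.0
```

>>> jog_arm --motion '[{"dx": 0.0003,"dy": 0.004,"dz": 0,"wx": 0,"wy": 0,"wz": 0,"grip": 0.085},{"dx": 0.0003,"dy": 0.004,"dz": 0,"wx": 0,"wy": 0,"wz": 0,"grip": 0.085},{"dx": 0.0003,"dy": 0.004,"dz": 0,"wx": 0,"wy": 0,"wz": 0,"grip": 0.085},{"dx": 0.0003,"dy": 0.004,"dz": 0,"wx": 0,"wy": 0,"wz": 0,"grip": 0.085},{"dx": 0.0003,"dy": 0.004,"dz": 0,"wx": 0,"wy": 0,"wz": 0,"grip": 0.085},{"dx": 0.0003,"dy": 0.004,"dz": 0,"wx": 0,"wy": 0,"wz": 0,"grip": 0.085},{"dx": 0.0003,"dy": 0.004,"dz": 0,"wx": 0,"wy": 0,"wz": 0,"grip": 0.085},{"dx": 0.0003,"dy": 0.004,"dz": 0,"wx": 0,"wy": 0,"wz": 0,"grip": 0.085},{"dx": 0.0003,"dy": 0.004,"dz": 0,"wx": 0,"wy": 0,"wz": 0,"grip": 0.085},{"dx": 0.0003,"dy": 0.004,"dz": 0,"wx": 0,"wy": 0,"wz": 0,"grip": 0.085},{"dx": 0.0003,"dy": 0.004,"dz": 0,"wx": 0,"wy": 0,"wz": 0,"grip": 0.085},{"dx": 0,"dy": 0,"dz": 0,"wx": 0,"wy": 0,"wz": 0,"grip": 0.085}]'

```text
time_s: 3.03
tool_pos: [0.4393, -0.2817, 0.0124]
eef_rot: [[0.095, 0.995, -0.0], [0.995, -0.095, 0.0], [0.0, -0.0, -1.0]]
ft_force: [0.1, -0.6, -0.8]
gripper_width: 0.0079
grip_force: 0.0
```

```bash
python3 - <<'E'
from workcell import env, eyes
import cv2, pickle
c=eyes.read_camera('top'); pickle.dump(c,open('t1.pkl','wb'))
a=cv2.resize(c['frame'][175:295,245:335,::-1],None,fx=5,fy=5,interpolation=cv2.INTER_CUBIC)
c=eyes.read_camera('scene')
b=cv2.resize(c['frame'][195:300,235:300+55,::-1],(350,350),interpolation=cv2.INTER_CUBIC)
p=cv2.copyMakeBorder(b,0,250,0,0,cv2.BORDER_CONSTANT)
cv2.imwrite('pics/t1.png',cv2.hconcat([a,p]))
E
```

```text
(no output)
```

View pics/t1.png

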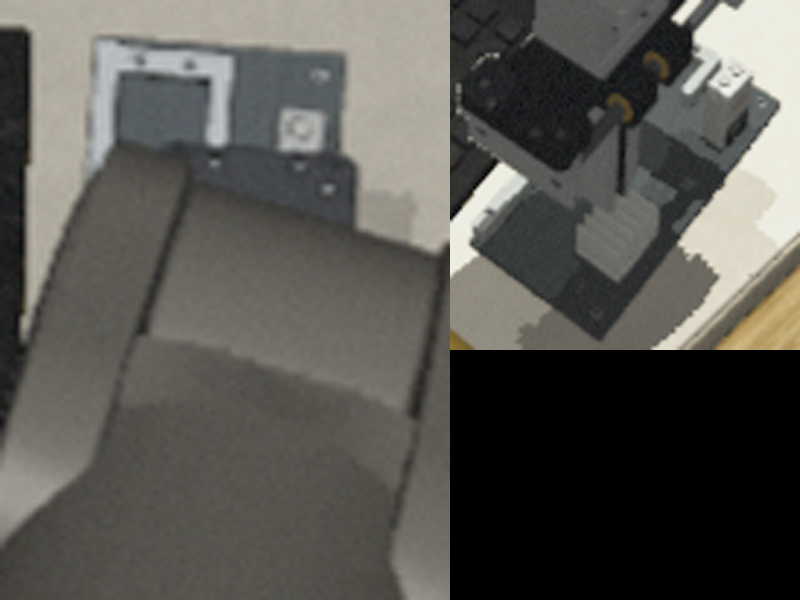

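The crop shows the block at about (617,235), with the fingers at (610,170) partly hidden behind it. I need to know whether it has moved, so I'll project the expected poses into the scene view.

```bash
python3 - <<'E'
from h import *
from workcell import env,eyes
c=eyes.read_camera('scene'); f=c['frame'].copy(); pickle.dump(c,open('s1.pkl','wb'))
o=env.get_obs(); print(o['tool_pos'],o['gripper_width'])
t=o['tool_pos']; j=(np.load('jig.npy')+np.load('jigw.npy'))/2; np.save('j.npy',j)
S=6; x0,y0=240,195
im=cv2.resize(f[y0:y0+100,x0:x0+130,::-1],None,fx=S,fy=S,interpolation=cv2.INTER_CUBIC)
def draw(P,col):
    q=((proj(c,P)-[x0,y0])*S+S/2).astype(int); cv2.polylines(im,[q.reshape(-1,1,2)],True,col,1)
draw(place([.4385,-.292,-1.68],HL),(0,0,255))
n=np.array([-np.sin(j[2]),np.cos(j[2])])
draw(place([*(t[:2]+n*.024),j[2]-np.pi/2],HL),(0,255,0))
draw([[t[0]+a*.017,t[1]-a*.0016,t[2]] for a in(-1,1)],(255,0,255))
draw(place(j,JL[[0,1,2,4]]),(255,255,0))
cv2.imwrite('pics/s1.png',im)
E
```

```text
[ 0.4392057  -0.28267126  0.01238274] 0.007605852115812793
```

View pics/s1.png

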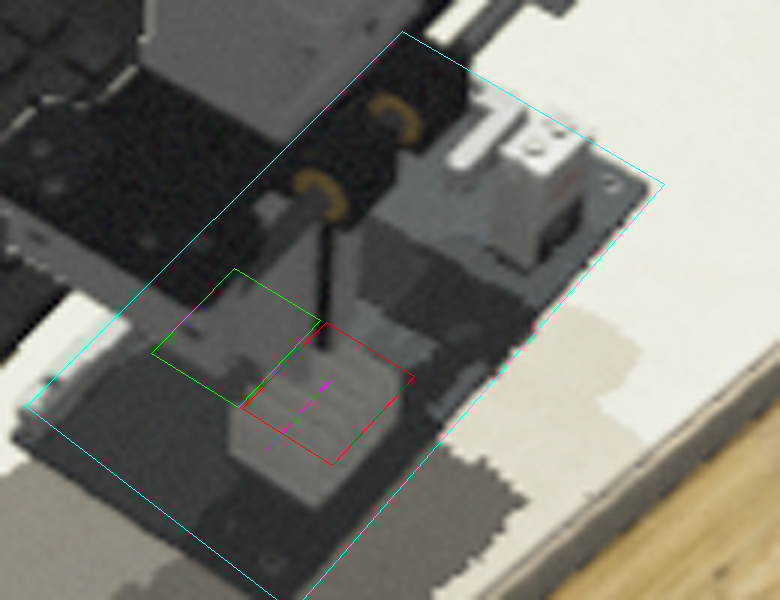

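The block (top corner about (318,465)) is still near its red start outline. The fingers end at around (325,350), above the magenta line where they are reported to be, so the tips may be higher than the TCP says. I'll check that with the wrist camera geometry.

```bash
python3 - <<'E'
from h import *
from workcell import env,eyes
o,c=pickle.load(open('w1.pkl','rb'))
H=np.linalg.inv(np.array(c['hand_eye']))
def px(p): q=H[:3,:3]@p+H[:3,3]; return [c['fx']*q[0]/q[2]+c['cx'],c['fy']*q[1]/q[2]+c['cy']]
for x in(-.008,.008):
  for z in (0,-.019,-.03): print(x,z,px(np.array([x,-.0205,z])),px(np.array([x,.0205,z])),px(np.array([x,-.0085,z])))
s=pickle.load(open('s1.pkl','rb'));t=env.get_obs()['tool_pos']
for z in (0,.02,.03): print(z,(proj(s,[t+[0,0,z]])-[240,195])*6)
o=env.get_obs();c2=eyes.read_camera('wrist');pickle.dump((o,c2),open('w3.pkl','wb'))
cv2.imwrite('pics/w3.png',cv2.resize(c2['frame'][90:330,130:430,::-1],None,fx=2.5,fy=2.5))
print(px(np.array([0,0,0])),o['ft_force'])
E
```

```text
-0.008 0 [np.float64(248.75394249618006), np.float64(244.6974721889302)] [np.float64(308.0746197413397), np.float64(244.7320983443413)] [np.float64(266.1155893693662), np.float64(244.70760638008818)]
-0.008 -0.019 [np.float64(245.89697284132745), np.float64(255.17191070269877)] [np.float64(310.6502750247803), np.float64(255.21017594039597)] [np.float64(264.8485600168807), np.float64(255.1831099305923)]
-0.008 -0.03 [np.float64(243.99037715795959), np.float64(262.1620161881151)] [np.float64(312.3691466004961), np.float64(262.20275365985884)] [np.float64(264.0030077695279), np.float64(262.1739389527496)]
0.008 0 [np.float64(248.21435974782798), np.float64(222.4601589787876)] [np.float64(308.58686003744793), np.float64(222.49447291387577)] [np.float64(265.88383928816677), np.float64(222.47020178587823)]
0.008 -0.019 [np.float64(245.25163260426086), np.float64(231.0617122065248)] [np.float64(311.2602711677105), np.float64(231.09962133695765)] [np.float64(264.5706118623646), np.float64(231.07280720439877)]
0.008 -0.03 [np.float64(243.26909228887607), np.float64(236.8175328483087)] [np.float64(313.0492242123836), np.float64(236.85788511355227)] [np.float64(263.6918501222085), np.float64(236.82934286526307)]
0 [[297.91628148 409.9031227 ]]
0.02 [[299.73034734 368.62335154]]
0.03 [[300.66157911 347.43281189]]
[np.float64(278.4068879041285), np.float64(233.6937579718889)] [-0.03664763  0.29698384 -0.50472384]
```

View pics/w3.png

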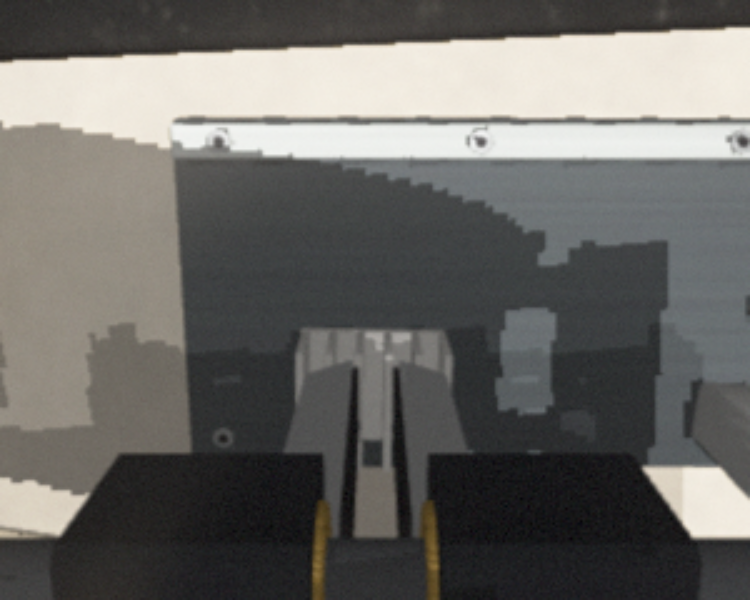

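The tips sit at about row 235, and their spacing of about 1.7 px/mm puts the visible tips roughly 28 mm behind the reported TCP. The scene view agrees. So the fingers passed about 10 mm above the heatsink without touching it, and its gap to the rail is unchanged. I'll back off the way I came, then go lower in small steps while watching the force.

>>> jog_arm --motion '[{"dx": -0.001,"dy": -0.01,"dz": 0,"wx": 0,"wy": 0,"wz": 0,"grip": 0.085},{"dx": -0.001,"dy": -0.01,"dz": 0,"wx": 0,"wy": 0,"wz": 0,"grip": 0.085},{"dx": -0.001,"dy": -0.01,"dz": 0,"wx": 0,"wy": 0,"wz": 0,"grip": 0.085},{"dx": -0.001,"dy": -0.01,"dz": 0,"wx": 0,"wy": 0,"wz": 0,"grip": 0.085},{"dx": -0.001,"dy": -0.01,"dz": 0,"wx": 0,"wy": 0,"wz": 0,"grip": 0.085},{"dx": -0.001,"dy": -0.01,"dz": 0,"wx": 0,"wy": 0,"wz": 0,"grip": 0.085},{"dx": 0,"dy": 0,"dz": -0.004,"wx": 0,"wy": 0,"wz": 0,"grip": 0.085},{"dx": 0,"dy": 0,"dz": -0.004,"wx": 0,"wy": 0,"wz": 0,"grip": 0.085},{"dx": 0,"dy": 0,"dz": -0.002,"wx": 0,"wy": 0,"wz": 0,"grip": 0.085},{"dx": 0,"dy": 0,"dz": 0,"wx": 0,"wy": 0,"wz": 0,"grip": 0.085}]'

```text
time_s: 4.07
tool_pos: [0.4329, -0.3416, 0.0016]
eef_rot: [[0.095, 0.995, -0.001], [0.995, -0.095, 0.001], [0.001, -0.001, -1.0]]
ft_force: [0.0, -0.5, 0.3]
gripper_width: 0.0081
grip_force: 0.0
```

>>> jog_arm --motion '[{"dx": 0,"dy": 0,"dz": -0.002,"wx": 0,"wy": 0,"wz": 0,"grip": 0.085},{"dx": 0,"dy": 0,"dz": -0.002,"wx": 0,"wy": 0,"wz": 0,"grip": 0.085},{"dx": 0,"dy": 0,"dz": 0,"wx": 0,"wy": 0,"wz": 0,"grip": 0.085}]'

```text
time_s: 4.32
tool_pos: [0.4332, -0.3422, -0.002]
eef_rot: [[0.095, 0.995, -0.0], [0.995, -0.095, 0.0], [0.0, -0.0, -1.0]]
ft_force: [-0.2, -0.4, -0.0]
gripper_width: 0.0078
grip_force: 0.0
```

At a reported z of -2 mm there is still no contact with the desk, which confirms the tips sit higher than reported. I'll keep descending.

>>> jog_arm --motion '[{"dx": 0,"dy": 0,"dz": -0.003,"wx": 0,"wy": 0,"wz": 0,"grip": 0.085},{"dx": 0,"dy": 0,"dz": -0.003,"wx": 0,"wy": 0,"wz": 0,"grip": 0.085},{"dx": 0,"dy": 0,"dz": -0.003,"wx": 0,"wy": 0,"wz": 0,"grip": 0.085},{"dx": 0,"dy": 0,"dz": 0,"wx": 0,"wy": 0,"wz": 0,"grip": 0.085}]'

```text
time_s: 4.65
tool_pos: [0.4329, -0.3423, -0.0113]
eef_rot: [[0.096, 0.995, -0.001], [0.995, -0.096, 0.0], [0.0, -0.001, -1.0]]
ft_force: [-0.0, 0.5, 0.0]
gripper_width: 0.0079
grip_force: 0.0
```

```bash
python3 - <<'E'
from workcell import env
o=env.get_obs(); print(o['tool_pos'],o['ft_force'])
# independent check of tool height: forward kinematic residual not available; report joints
print(o['qpos'])
E
```

```text
[ 0.43290565 -0.34234955 -0.01129746] [-0.0090227   0.54856059  0.01024784]
[ 0.71743028  0.48083734 -0.20385757  2.01559578  0.15317688  0.6602111
  0.31874723]
```

>>> jog_arm --motion '[{"dx": 0,"dy": 0,"dz": -0.002,"wx": 0,"wy": 0,"wz": 0,"grip": 0.085},{"dx": 0.0009,"dy": 0.009,"dz": 0,"wx": 0,"wy": 0,"wz": 0,"grip": 0.085},{"dx": 0.0009,"dy": 0.009,"dz": 0,"wx": 0,"wy": 0,"wz": 0,"grip": 0.085},{"dx": 0.0004,"dy": 0.004,"dz": 0,"wx": 0,"wy": 0,"wz": 0,"grip": 0.085},{"dx": 0.0004,"dy": 0.004,"dz": 0,"wx": 0,"wy": 0,"wz": 0,"grip": 0.085},{"dx": 0.0004,"dy": 0.004,"dz": 0,"wx": 0,"wy": 0,"wz": 0,"grip": 0.085},{"dx": 0.0004,"dy": 0.004,"dz": 0,"wx": 0,"wy": 0,"wz": 0,"grip": 0.085},{"dx": 0.0004,"dy": 0.004,"dz": 0,"wx": 0,"wy": 0,"wz": 0,"grip": 0.085},{"dx": 0.0004,"dy": 0.004,"dz": 0,"wx": 0,"wy": 0,"wz": 0,"grip": 0.085},{"dx": 0.0004,"dy": 0.004,"dz": 0,"wx": 0,"wy": 0,"wz": 0,"grip": 0.085},{"dx": 0.0004,"dy": 0.004,"dz": 0,"wx": 0,"wy": 0,"wz": 0,"grip": 0.085},{"dx": 0,"dy": 0,"dz": 0,"wx": 0,"wy": 0,"wz": 0,"grip": 0.085}]'

```text
time_s: 5.65
tool_pos: [0.4384, -0.2917, -0.0126]
eef_rot: [[0.095, 0.995, -0.0], [0.995, -0.095, 0.0], [0.0, -0.0, -1.0]]
ft_force: [0.4, -0.3, -0.6]
gripper_width: 0.0079
grip_force: 0.0
```

```bash
cat >> h.py <<'E'
def look(xs,ys,z=.03,step=.001,cam='wrist',name=None):
    # rectified view of jig plane z: rows = y descending, cols = x
    from workcell import env,eyes
    o=env.get_obs(); c=eyes.read_camera(cam)
    if cam=='wrist': c=wcam(o,c)
    j=np.load('j.npy'); X,Y=np.meshgrid(np.arange(*xs,step),np.arange(*ys,step)[::-1])
    uv=proj(c,place(j,np.c_[X.ravel(),Y.ravel(),0*X.ravel()+z])).astype(np.float32).reshape(*X.shape,2)
    im=cv2.remap(c['frame'],uv,None,cv2.INTER_LINEAR)
    if name: cv2.imwrite(name,cv2.resize(im[:,:,::-1],None,fx=6,fy=6))
    d=o['tool_pos'][:2]-j[:2]; n=[np.cos(j[2]),np.sin(j[2])]
    print('t %.2f tcp in jig mm: %.1f %.1f z %.1f'%(o['time_s'],1e3*d@n,1e3*(d@[-n[1],n[0]]),1e3*o['tool_pos'][2]),'f',np.round(o['ft_force'],1))
    return im.mean(2)
E
python3 - <<'E'
from h import *
g=look((-.09,-.005),(-.05,.055),.03,name='pics/r1.png')
np.set_printoptions(linewidth=250)
print(g[::3,::4].astype(int))
E
```

```text
t 5.65 tcp in jig mm: -46.7 -22.7 z -12.6 f [ 0.4 -0.3 -0.6]
[[232 232 233 232 234 233 232 235 235 236 235 235 234 233 233 233 232 232 232 232 233 232]
 [231 232 231 234 232 230 233 234 236 233 234 232 232 235 235 232 232 233 232 232 232 230]
 [232 231 232 232 232 226 223 227 227 227 221 222 222 219 220 210 217 199 212 210 213 210]
 [239 239  94 237 237 237 237 236 236 236 236 236 235 235 235 236 235 130 229 236 235 234]
 [240 239 226 238 238 237 237 237 237 237 236 235 237 236 236 236 235 222 236 236 235 235]
 [128 120 126 128 119 114 117 123 125 110 113 116 118 112 106 110 116 118 102 108 107 115]
 [114  95  92 124 113 125 122 123 124 122 120 121 123 121 120 120 118 121 119 118 118 119]
 [ 89  88  85  84  84  82 111  87 121 121 119 120 118 120 117 118 118 117 118 118 116 116]
 [ 87  85  82  81  79  78  75  73  74  72  74 106 118 116 114 115 116 114 116 116 115 113]
 [ 87  83  80  77  77  73  73  73  72  71  71  70  68  86 117 114 116 114 113 115 113 111]
 [ 80  78  75  72  72  69  70  69  68  69  70  70  69  70  69  69 109 111 113 114 112 113]
 [ 76  73  70  69  68  67  67 104 107 
[... 1537 characters left out ...]
6  81  80  79  26  47  40  80  82  81  81  43  45  47  45  90]
 [ 30  32  28  27  25  26  23  22  22  81  26  43  41  75  54  26  25  27  19  15  18  22]
 [ 30  28  26  21  22  22  24  23  25  82  30  43  44  73  50  21  20  21  29  27  20  25]
 [ 29  29  31  29  24  25  24  26  26  78  81 106  99  56  50  24  20  26  19  24  23  24]
 [ 27  35  19  21  24  23  24  19  28  75  91 105 108  45  50  26  24  22  13  21  22  16]
 [ 24  26  27  24  19  21  22  25  57  62  93 107 106  34  55  21  21  21  22  23  17  22]
 [ 26  25  25  23  24  23  19  21  66  52  97 105 106  28  60  19  22  18  20  18  21  20]
 [ 24  27  19  22  26  22  25  19  60  51 101 105 107  26  57  19  22  20  22   5  22  19]]
```

The heatsink is now being pushed: it spans y of about -14 to +18 and x of -67 to -29 mm in the jig, parallel to the rail. About 22 mm are left to the rail.

>>> jog_arm --motion '[{"dx": 0.0004,"dy": 0.004,"dz": 0,"wx": 0,"wy": 0,"wz": 0,"grip": 0.085},{"dx": 0.0004,"dy": 0.004,"dz": 0,"wx": 0,"wy": 0,"wz": 0,"grip": 0.085},{"dx": 0.0004,"dy": 0.004,"dz": 0,"wx": 0,"wy": 0,"wz": 0,"grip": 0.085},{"dx": 0.0004,"dy": 0.004,"dz": 0,"wx": 0,"wy": 0,"wz": 0,"grip": 0.085},{"dx": 0.0003,"dy": 0.003,"dz": 0,"wx": 0,"wy": 0,"wz": 0,"grip": 0.085},{"dx": 0.0001,"dy": 0.001,"dz": 0,"wx": 0,"wy": 0,"wz": 0,"grip": 0.085},{"dx": 0.0001,"dy": 0.001,"dz": 0,"wx": 0,"wy": 0,"wz": 0,"grip": 0.085},{"dx": 0,"dy": 0,"dz": 0,"wx": 0,"wy": 0,"wz": 0,"grip": 0.085}]'

```text
time_s: 6.37
tool_pos: [0.4403, -0.2714, -0.0127]
eef_rot: [[0.096, 0.995, -0.0], [0.995, -0.096, 0.0], [0.0, -0.0, -1.0]]
ft_force: [1.0, 0.4, -0.5]
gripper_width: 0.0076
grip_force: 0.0
```

>>> jog_arm --motion '[{"dx": 0.0001,"dy": 0.001,"dz": 0,"wx": 0,"wy": 0,"wz": 0,"grip": 0.085},{"dx": 0,"dy": 0,"dz": 0,"wx": 0,"wy": 0,"wz": 0,"grip": 0.085}]'

```text
time_s: 6.53
tool_pos: [0.4404, -0.2706, -0.0126]
eef_rot: [[0.096, 0.995, -0.0], [0.995, -0.096, 0.0], [0.0, -0.0, -1.0]]
ft_force: [-0.5, 0.2, 0.7]
gripper_width: 0.008
grip_force: 0.0
```

>>> jog_arm --motion '[{"dx": 0.0001,"dy": 0.001,"dz": 0,"wx": 0,"wy": 0,"wz": 0,"grip": 0.085},{"dx": 0,"dy": 0,"dz": 0,"wx": 0,"wy": 0,"wz": 0,"grip": 0.085}]'

```text
time_s: 6.7
tool_pos: [0.4405, -0.2695, -0.0126]
eef_rot: [[0.096, 0.995, 0.0], [0.995, -0.096, 0.0], [0.0, 0.0, -1.0]]
ft_force: [0.6, -0.4, 0.6]
gripper_width: 0.008
grip_force: 0.0
```

>>> jog_arm --motion '[{"dx": 0.0001,"dy": 0.001,"dz": 0,"wx": 0,"wy": 0,"wz": 0,"grip": 0.085},{"dx": 0,"dy": 0,"dz": 0,"wx": 0,"wy": 0,"wz": 0,"grip": 0.085}]'

```text
time_s: 6.87
tool_pos: [0.4405, -0.2692, -0.0125]
eef_rot: [[0.096, 0.995, 0.0], [0.995, -0.096, -0.001], [-0.001, 0.0, -1.0]]
ft_force: [-0.3, -4.6, -0.1]
gripper_width: 0.008
grip_force: 2.2
```

>>> jog_arm --motion '[{"dx": 0,"dy": 0.0005,"dz": 0,"wx": 0,"wy": 0,"wz": 0,"grip": 0.085},{"dx": 0,"dy": 0,"dz": 0,"wx": 0,"wy": 0,"wz": 0,"grip": 0.085}]'

```text
time_s: 7.03
tool_pos: [0.4406, -0.2691, -0.0124]
eef_rot: [[0.097, 0.995, 0.0], [0.995, -0.097, -0.001], [-0.001, 0.0, -1.0]]
ft_force: [-0.5, -5.7, 0.8]
gripper_width: 0.0079
grip_force: 3.5
```

The force of about 5.7 N shows it is pressed on the rail, and the TCP at jig y ≈ 0 matches that. Next I back off, turn 90°, shut the fingers and go round behind it.

>>> jog_arm --motion '[{"dx": -0.0004,"dy": -0.004,"dz": 0,"wx": 0,"wy": 0,"wz": 0,"grip": 0.085},{"dx": -0.001,"dy": -0.01,"dz": 0,"wx": 0,"wy": 0,"wz": 0,"grip": 0.085},{"dx": -0.0015,"dy": -0.016,"dz": 0,"wx": 0,"wy": 0,"wz": 0,"grip": 0},{"dx": -0.005,"dy": 0.0005,"dz": 0,"wx": 0,"wy": 0,"wz": -6.5,"grip": 0},{"dx": -0.005,"dy": 0.0005,"dz": 0,"wx": 0,"wy": 0,"wz": -6.5,"grip": 0},{"dx": -0.005,"dy": 0.0005,"dz": 0,"wx": 0,"wy": 0,"wz": -6.5,"grip": 0},{"dx": -0.005,"dy": 0.0005,"dz": 0,"wx": 0,"wy": 0,"wz": -6.5,"grip": 0},{"dx": -0.005,"dy": 0.0005,"dz": 0,"wx": 0,"wy": 0,"wz": -6.5,"grip": 0},{"dx": -0.005,"dy": 0.0005,"dz": 0,"wx": 0,"wy": 0,"wz": -6.5,"grip": 0},{"dx": -0.005,"dy": 0.0005,"dz": 0,"wx": 0,"wy": 0,"wz": -6.5,"grip": 0},{"dx": -0.005,"dy": 0.0005,"dz": 0,"wx": 0,"wy": 0,"wz": -6.5,"grip": 0},{"dx": -0.005,"dy": 0.0005,"dz": 0,"wx": 0,"wy": 0,"wz": -6.5,"grip": 0}]'

```text
time_s: 8.03
tool_pos: [0.3924, -0.2941, -0.0126]
eef_rot: [[0.901, 0.433, 0.0], [0.433, -0.901, 0.0], [0.0, -0.0, -1.0]]
ft_force: [0.1, 0.1, -0.0]
gripper_width: 0.0001
grip_force: 0.0
```

>>> jog_arm --motion '[{"dx": -0.002,"dy": 0,"dz": 0,"wx": 0,"wy": 0,"wz": -6.5,"grip": 0},{"dx": 0,"dy": 0,"dz": 0,"wx": 0,"wy": 0,"wz": -6.5,"grip": 0},{"dx": 0,"dy": 0,"dz": 0,"wx": 0,"wy": 0,"wz": -6.5,"grip": 0},{"dx": 0,"dy": 0,"dz": 0,"wx": 0,"wy": 0,"wz": -6.5,"grip": 0},{"dx": 0,"dy": 0,"dz": 0,"wx": 0,"wy": 0,"wz": -5.5,"grip": 0},{"dx": 0,"dy": 0,"dz": 0,"wx": 0,"wy": 0,"wz": 0,"grip": 0}]'

```text
time_s: 8.53
tool_pos: [0.3907, -0.294, -0.0127]
eef_rot: [[0.995, -0.101, -0.0], [-0.101, -0.995, 0.0], [-0.0, 0.0, -1.0]]
ft_force: [-0.7, 0.2, -0.0]
gripper_width: 0.0004
grip_force: 0.0
```

```bash
python3 - <<'E'
from h import *
np.set_printoptions(linewidth=250)
g=look((-.09,-.005),(-.012,.055),.03)
print(g[::3,::4].astype(int))
g=look((-.09,-.005),(-.012,.055),.03,cam='top')
print(g[::3,::4].astype(int))
E
```

```text
t 8.53 tcp in jig mm: -93.9 -29.5 z -12.7 f [-0.7  0.2 -0. ]
[[197 206 220 224 224 223 220 218 219 219 221 223 223 225 224 223 224 224 223 220 221 220]
 [222 224 225 224 224 222 220 217 222 223 223 223 224 225 224 227 224 220 222 222 223 222]
 [223 223 225 223 223 223 224 220 220 223 225 225 225 224 225 224 224 221 219 220 222 221]
 [222 224 227 224 221 225 223 221 224 225 224 225 226 227 224 225 222 221 221 220 222 221]
 [124 124  87 116 124 126 129 131 209 212 212 210 212 212 213 215 213 196 198 213 214 211]
 [126 125 105 107 126 128 145 145 237 219 236 219 226 221 205 221 221 178 185 220 220 219]
 [ 84  85  85  87  86  90 117 112 223 133 237 134 225 129 161 127 125 125 121 124 129 130]
 [122  72  75  75  75  81 105 120 222 120 237 176 229 200 156 182  88  78  78  78  76  76]
 [122  58  62  65  68  64 169 114 222 114 235 231 231 238 172 198 109 107 105  91 101 103]
 [124  63  62  67  67  69 157 114 224 116 237 224 230 238 170 235 111 107 107 105 104 104]
 [123  46  52  59  59  59 159 113 222 111 236 224 228 238 170 237 108 107 105 103 103 102]
 [ 94  49  51  51  54  52 163 108 224 
[... 2509 characters left out ...]
4  80  83  88  53  61 127 132 164 129  89  91  93  90  92  94]
 [ 97  97  95  90  88  88  82  83  78  84  87  60  45  75 113  98  92  92  90  91  92  90]
 [ 97  95  93  91  88  84  84  82  84  81  83  85  67  42  70  90  89  91  91  91  92  94]
 [ 98  95  92  90  88  84  82  82  83  83  81  77  86  70  46  65  91  88  92  91  93  92]
 [ 97  94  89  89  84  84  83  82  84  83  81  82  80  89  73  51  65  88  90  90  91  94]
 [ 95  94  89  86  83  82  82  83  82  82  81  84  82  82  74  74  55  69  91  93  93  92]
 [ 94  92  89  85  82  80  83  83  84  83  84  84  83  85  79  76  68  66  87  91  91  92]
 [ 82  86  89  84  82  82  82  81  83  82  84  83  81  83  85  83  74  62  68  91  93  92]]
```

The heatsink is against the rail, with x from -68 to -29 mm. I'll move sideways to behind it (jig y ≈ 21) and start pushing.

>>> jog_arm --motion '[{"dx": 0.001,"dy": 0.01,"dz": 0,"wx": 0,"wy": 0,"wz": 0.3,"grip": 0},{"dx": 0.001,"dy": 0.01,"dz": 0,"wx": 0,"wy": 0,"wz": 0,"grip": 0},{"dx": 0.001,"dy": 0.01,"dz": 0,"wx": 0,"wy": 0,"wz": 0,"grip": 0},{"dx": 0.001,"dy": 0.01,"dz": 0,"wx": 0,"wy": 0,"wz": 0,"grip": 0},{"dx": 0.001,"dy": 0.01,"dz": 0,"wx": 0,"wy": 0,"wz": 0,"grip": 0},{"dx": 0,"dy": 0,"dz": 0,"wx": 0,"wy": 0,"wz": 0,"grip": 0},{"dx": 0.006,"dy": -0.0006,"dz": 0,"wx": 0,"wy": 0,"wz": 0,"grip": 0},{"dx": 0.005,"dy": -0.0005,"dz": 0,"wx": 0,"wy": 0,"wz": 0,"grip": 0},{"dx": 0.003,"dy": -0.0003,"dz": 0,"wx": 0,"wy": 0,"wz": 0,"grip": 0},{"dx": 0,"dy": 0,"dz": 0,"wx": 0,"wy": 0,"wz": 0,"grip": 0}]'

```text
time_s: 9.47
tool_pos: [0.4107, -0.2455, -0.0126]
eef_rot: [[0.996, -0.091, 0.001], [-0.091, -0.996, -0.0], [0.001, 0.0, -1.0]]
ft_force: [-0.3, -0.2, 1.0]
gripper_width: 0.0005
grip_force: 0.0
```

```bash
python3 - <<'E'
from h import *
from workcell import env
look((-.09,-.08),(-.012,.055)); print(env.get_obs()['eef_rot'][:,0])
E
```

```text
t 9.47 tcp in jig mm: -78.5 20.6 z -12.6 f [-0.3 -0.2  1. ]
[ 9.95861329e-01 -9.08855498e-02  1.71184799e-04]
```

>>> jog_arm --motion '[{"dx": 0.002,"dy": -0.0002,"dz": 0,"wx": 0,"wy": 0,"wz": 0,"grip": 0},{"dx": 0.003,"dy": -0.0002,"dz": 0,"wx": 0,"wy": 0,"wz": 0,"grip": 0},{"dx": 0.004,"dy": -0.0003,"dz": 0,"wx": 0,"wy": 0,"wz": 0,"grip": 0},{"dx": 0.004,"dy": -0.0003,"dz": 0,"wx": 0,"wy": 0,"wz": 0,"grip": 0},{"dx": 0.004,"dy": -0.0003,"dz": 0,"wx": 0,"wy": 0,"wz": 0,"grip": 0},{"dx": 0.004,"dy": -0.0003,"dz": 0,"wx": 0,"wy": 0,"wz": 0,"grip": 0},{"dx": 0.004,"dy": -0.0003,"dz": 0,"wx": 0,"wy": 0,"wz": 0,"grip": 0},{"dx": 0.004,"dy": -0.0003,"dz": 0,"wx": 0,"wy": 0,"wz": 0,"grip": 0},{"dx": 0.004,"dy": -0.0003,"dz": 0,"wx": 0,"wy": 0,"wz": 0,"grip": 0},{"dx": 0.004,"dy": -0.0003,"dz": 0,"wx": 0,"wy": 0,"wz": 0,"grip": 0},{"dx": 0.003,"dy": -0.0002,"dz": 0,"wx": 0,"wy": 0,"wz": 0,"grip": 0},{"dx": 0,"dy": 0,"dz": 0,"wx": 0,"wy": 0,"wz": 0,"grip": 0}]'

```text
time_s: 10.52
tool_pos: [0.4505, -0.248, -0.0126]
eef_rot: [[0.996, -0.09, 0.0], [-0.09, -0.996, -0.0], [0.0, 0.0, -1.0]]
ft_force: [0.8, -0.2, -0.4]
gripper_width: 0.0004
grip_force: 0.0
```

```bash
python3 - <<'E'
from h import *
np.set_printoptions(linewidth=250)
g=look((-.04,.045),(-.003,.055),.03)
print(g[::2,::4].astype(int))
E
```

```text
t 10.52 tcp in jig mm: -38.7 21.9 z -12.6 f [ 0.8 -0.2 -0.4]
[[104 102 104 104 104 106 106 106 105 119 209 207 230 231 231 229 231 231 231 232 234 234]
 [103 105 103 103 105 106 105 105 104 107 145 230 231 230 231 228 230 232 230 232 232 234]
 [104 104 103 105 106 105 103 105 107 109 112 218 232 230 230 229 229 229 230 232 231 232]
 [ 90  95  96  98  97  95  95 102  99 101 128 132 212 207 214 219 226 209 209 223 227 206]
 [ 95  94  93  97  96  98  85 101 100 115 134 134 135 231 231 233 232 234 234 236 236 225]
 [ 96  94  97  97  98  99  38 103 105 128 138 141 141 191 238 238 238 238 238 240 240 103]
 [ 96  96  98  98  99 100  86 101 104 137 136 137 138 141 143 239 237 239 239 240 240 242]
 [ 83  85  87  91  97 100  96 113  98 163 119 162 117 137 119 205 195 208 200 201 203 198]
 [ 47  50  48  61  99 103  99 118  98 167 104 159 123 136  73  99 108 106  83  91 106 107]
 [ 74  50  48  59  99 102  99 117  99 162 106 161 162 139  82 123 123 117 121 123 124 122]
 [ 78  82  80  62 101 102  98 116 100 163 105 158 161 143 111 120 121 123 122 124 124 121]
 [ 81  79  80  85  99 102  99 120  99 
[... 900 characters left out ...]
8 117  97 121  97 228 244 209 113 111 111 111 113 113 113 113]
 [ 79  81  80  84  96  86  92 112  86 122  75 230 147 208 108 108 113 110 111 111 111 113]
 [ 79  74  50  46  44  48  48  48  51  55  52  95  99 106 108 112 111 114 113 114 114 111]
 [ 45  45  47  44  48  47  49  52  48  52  60  97  98 100 114 112 116 115 116 114 114 116]
 [ 43  44  48  47  46  47  48  49  51  52  70  95  93  94 106 105 108 109 110 109 110 112]
 [ 42  45  44  46  46  46  44  48  50  52  92  91  90  93  94  95 108 107 107 109 109 109]
 [ 47  46  46  44  47  47  49  47  51  50  94  93  96  93  94  96 110 111 111 111 110 113]
 [ 44  45  48  48  48  48  47  48  50  76  94  92  95  95  96  96  96 110 113 111 113 112]]
```

It is still flush with the rail and straight, so I keep going.

>>> jog_arm --motion '[{"dx": 0.003,"dy": -0.0002,"dz": 0,"wx": 0,"wy": 0,"wz": 0,"grip": 0},{"dx": 0.004,"dy": -0.0003,"dz": 0,"wx": 0,"wy": 0,"wz": 0,"grip": 0},{"dx": 0.004,"dy": -0.0003,"dz": 0,"wx": 0,"wy": 0,"wz": 0,"grip": 0},{"dx": 0.004,"dy": -0.0003,"dz": 0,"wx": 0,"wy": 0,"wz": 0,"grip": 0},{"dx": 0.004,"dy": -0.0003,"dz": 0,"wx": 0,"wy": 0,"wz": 0,"grip": 0},{"dx": 0.004,"dy": -0.0003,"dz": 0,"wx": 0,"wy": 0,"wz": 0,"grip": 0},{"dx": 0.004,"dy": -0.0003,"dz": 0,"wx": 0,"wy": 0,"wz": 0,"grip": 0},{"dx": 0.004,"dy": -0.0003,"dz": 0,"wx": 0,"wy": 0,"wz": 0,"grip": 0},{"dx": 0.004,"dy": -0.0003,"dz": 0,"wx": 0,"wy": 0,"wz": 0,"grip": 0},{"dx": 0.004,"dy": -0.0003,"dz": 0,"wx": 0,"wy": 0,"wz": 0,"grip": 0},{"dx": 0.003,"dy": -0.0002,"dz": 0,"wx": 0,"wy": 0,"wz": 0,"grip": 0},{"dx": 0,"dy": 0,"dz": 0,"wx": 0,"wy": 0,"wz": 0,"grip": 0}]'

```text
time_s: 11.57
tool_pos: [0.4925, -0.251, -0.0126]
eef_rot: [[0.996, -0.09, 0.0], [-0.09, -0.996, -0.0], [0.0, -0.0, -1.0]]
ft_force: [-0.6, -0.4, 0.2]
gripper_width: 0.0003
grip_force: 0.0
```

```bash
python3 - <<'E'
from h import *
np.set_printoptions(linewidth=250)
g=look((.005,.095),(-.007,.055),.03)
print(g[::2,::4].astype(int))
E
```

```text
t 11.57 tcp in jig mm: 3.4 22.8 z -12.6 f [-0.6 -0.4  0.2]
[[101 102 102 101 104 103 106 103 105 142 208 233 234 233 232 234 235 232 233 231 233 232 232]
 [100 103 105 102 104 104 105 106 108 108 181 232 235 233 234 235 234 233 233 233 233 233 234]
 [105 101 101 102 105 101 103 105 105 108 122 219 234 233 235 236 233 235 232 232 232 233 233]
 [ 98  98  97  97  98 101  99  97 103 134 138 130 203 217 228 220 204 210 227 215 203 216 227]
 [ 96  96  97  98  99  99 102 103 107 140 117 135 189 245 244 245 245 244 245 245 245 245 245]
 [100 100 102 102 104 105 106 107 111 146 118 118 150 151 244 244 244 245 245 245 245 245 245]
 [ 99 100 103 104 102 105 107 109 109 144 121 117 150 149 245 245 244 244 245 245 245 244 245]
 [ 92  93  87 105  90 101  95 101 117 120 151 120 161 161 224 219 211 211 211 217 221 245 244]
 [ 49  50  51 105  94 102  98 101 136 100 157 104 163  73 102 117 120 117 117 118 173 245 244]
 [ 75  57  50 107  95  99 102 100 135 100 161 103 167 111 129 133 130 135 139 138 172 245 244]
 [ 82  80  81 107  95 101 100 100 132 102 155 103 212 127 132 131 133 136 140 137 195 242 2
[... 1204 characters left out ...]
3 121 125 124 127 130 196 244 242]
 [ 48  48  48  49  48  49  51  54  51  57 104 104 106 124 113 103  85  83 109 113 193 245 243]
 [ 47  46  49  47  48  49  50  51  50  54  99 103 103 101 215 239 243 243 244 240 243 245 243]
 [ 45  44  41  44  46  50  51  50  54  78 100 101 101 104 234 244 245 245 244 244 245 245 237]
 [ 47  46  48  44  47  50  51  51  51 101 102 103 103 106 224 233 245 245 245 245 245 244 242]
 [ 43  46  48  45  50  47  48  51  50 101 101 101 103 104 152 162 185 209 217 200 214 216 200]
 [ 43  45  47  50  49  48  49  49  57  98  98 101 101 100 102 104 104 120 121 123 123 125 126]
 [ 43  43  48  41  44  47  51  50  98  98 101 101 102 104 104 107 108 110 123 128 128 130 130]]
```

Aligned: the front is at x ≈ 55 mm and y runs from 8 to 40, with about 5 mm to spare at the short wall. I'll run in, then creep up to the stop.

>>> jog_arm --motion '[{"dx": 0.003,"dy": -0.0002,"dz": 0,"wx": 0,"wy": 0,"wz": 0,"grip": 0},{"dx": 0.004,"dy": -0.0003,"dz": 0,"wx": 0,"wy": 0,"wz": 0,"grip": 0},{"dx": 0.004,"dy": -0.0003,"dz": 0,"wx": 0,"wy": 0,"wz": 0,"grip": 0},{"dx": 0.004,"dy": -0.0003,"dz": 0,"wx": 0,"wy": 0,"wz": 0,"grip": 0},{"dx": 0.004,"dy": -0.0003,"dz": 0,"wx": 0,"wy": 0,"wz": 0,"grip": 0},{"dx": 0.004,"dy": -0.0003,"dz": 0,"wx": 0,"wy": 0,"wz": 0,"grip": 0},{"dx": 0.002,"dy": -0.0001,"dz": 0,"wx": 0,"wy": 0,"wz": 0,"grip": 0},{"dx": 0.001,"dy": -0.0001,"dz": 0,"wx": 0,"wy": 0,"wz": 0,"grip": 0},{"dx": 0.001,"dy": -0.0001,"dz": 0,"wx": 0,"wy": 0,"wz": 0,"grip": 0},{"dx": 0,"dy": 0,"dz": 0,"wx": 0,"wy": 0,"wz": 0,"grip": 0}]'

```text
time_s: 12.45
tool_pos: [0.5188, -0.2531, -0.0127]
eef_rot: [[0.996, -0.091, 0.0], [-0.091, -0.996, 0.0], [0.0, -0.0, -1.0]]
ft_force: [0.3, 0.1, 0.2]
gripper_width: 0.0003
grip_force: 0.0
```

>>> jog_arm --motion '[{"dx": 0.001,"dy": -0.0001,"dz": 0,"wx": 0,"wy": 0,"wz": 0,"grip": 0},{"dx": 0.001,"dy": -0.0001,"dz": 0,"wx": 0,"wy": 0,"wz": 0,"grip": 0},{"dx": 0,"dy": 0,"dz": 0,"wx": 0,"wy": 0,"wz": 0,"grip": 0}]'

```text
time_s: 12.7
tool_pos: [0.5209, -0.2532, -0.0126]
eef_rot: [[0.996, -0.091, 0.0], [-0.091, -0.996, 0.0], [0.0, -0.0, -1.0]]
ft_force: [0.4, -0.6, 0.3]
gripper_width: 0.0003
grip_force: 0.0
```

>>> jog_arm --motion '[{"dx": 0.001,"dy": -0.0001,"dz": 0,"wx": 0,"wy": 0,"wz": 0,"grip": 0},{"dx": 0.001,"dy": -0.0001,"dz": 0,"wx": 0,"wy": 0,"wz": 0,"grip": 0},{"dx": 0,"dy": 0,"dz": 0,"wx": 0,"wy": 0,"wz": 0,"grip": 0}]'

```text
time_s: 12.95
tool_pos: [0.5229, -0.2535, -0.0126]
eef_rot: [[0.996, -0.091, 0.0], [-0.091, -0.996, 0.0], [0.0, -0.0, -1.0]]
ft_force: [0.6, -0.5, 0.9]
gripper_width: 0.0004
grip_force: 0.0
```

>>> jog_arm --motion '[{"dx": 0.001,"dy": -0.0001,"dz": 0,"wx": 0,"wy": 0,"wz": 0,"grip": 0},{"dx": 0,"dy": 0,"dz": 0,"wx": 0,"wy": 0,"wz": 0,"grip": 0}]'

```text
time_s: 13.12
tool_pos: [0.5239, -0.2536, -0.0126]
eef_rot: [[0.996, -0.091, 0.0], [-0.091, -0.996, -0.0], [0.0, -0.0, -1.0]]
ft_force: [0.3, 1.3, -0.3]
gripper_width: 0.0006
grip_force: 0.0
```

>>> jog_arm --motion '[{"dx": 0.001,"dy": -0.0001,"dz": 0,"wx": 0,"wy": 0,"wz": 0,"grip": 0},{"dx": 0,"dy": 0,"dz": 0,"wx": 0,"wy": 0,"wz": 0,"grip": 0}]'

```text
time_s: 13.28
tool_pos: [0.524, -0.2536, -0.0127]
eef_rot: [[0.996, -0.091, -0.001], [-0.091, -0.996, 0.0], [-0.001, -0.0, -1.0]]
ft_force: [-4.6, 0.9, 3.7]
gripper_width: 0.0003
grip_force: 2.3
```

It has reached the stop (-4.6 N). One small extra press to seat it, then I'll check.

>>> jog_arm --motion '[{"dx": 0.0006,"dy": -0.0001,"dz": 0,"wx": 0,"wy": 0,"wz": 0,"grip": 0},{"dx": 0,"dy": 0,"dz": 0,"wx": 0,"wy": 0,"wz": 0,"grip": 0}]'

```text
time_s: 13.45
tool_pos: [0.524, -0.2536, -0.0128]
eef_rot: [[0.996, -0.091, -0.002], [-0.091, -0.996, 0.001], [-0.002, -0.001, -1.0]]
ft_force: [-8.5, 0.1, 6.4]
gripper_width: 0.0002
grip_force: 3.8
```

```bash
python3 - <<'E'
from h import *
np.set_printoptions(linewidth=250)
g=look((.03,.1),(-.007,.055),.03)
print(g[::2,::3].astype(int))
E
```

```text
t 13.45 tcp in jig mm: 35.0 23.2 z -12.8 f [-8.5  0.1  6.4]
[[ 97  96  99  98  99  98 100 100 102 103 103 103 106 104 103 197 209 229 225 226 227 227 228 227]
 [ 95  96  98  96  98  99  99  99 101 102 103 103 105 107 105 107 139 229 225 227 227 226 230 228]
 [ 97  95  97  98  98 100 101 101 101 102 103 104 105 108 106 131 135 142 225 227 227 227 229 229]
 [ 91  94  94  90  90  94  93  96  97  94  97  98  99 106 111 127 124 127 194 219 221 208 199 228]
 [ 91  91  93  96  93  95  84  88  94  98  98 100  99 122 136 137 137 139 141 143 217 241 241 119]
 [ 96  96  99  97  97  99  46  84 101 101 102 102 100 124 139 142 141 142 143 144 216 240 241 122]
 [ 97  96  96  99  96  97  76  82  99 100 101 102 102 111 138 140 141 141 142 144 213 241 241 119]
 [ 88  90  88  85  85  85 103  90 109  95  95 106  93 144 119 116 129 122 150 126 228 241 212 116]
 [ 76  57  49  48  49  51 105  94 112  97  88 106  95 152 100 123 126 136 155 112 241 241 174 123]
 [ 78  78  79  75  60  48 104  93 112  96  89 107  94 151 100 160 125 127 159 136 242 242 175 136]
 [ 78  76  77  77  78  78 102  96 113  96  92 110 
[... 1329 characters left out ...]
3 124]
 [ 43  42  43  47  48  47  45  47  43  50  51  49  61  64  71  67  78  91  92 141 223 225 158 123]
 [ 45  39  41  43  46  45  44  45  46  48  48  90  97  99 161 222 227 218 221 227 224 222 159 121]
 [ 41  43  42  43  44  45  45  46  46  47  46  95 101 100 204 224 228 230 230 231 225 222 138 121]
 [ 45  41  39  42  45  44  46  48  50  49  49  93  98  96 211 217 219 220 224 223 224 224 140 115]
 [ 43  43  44  44  45  43  48  48  47  48  49  72  80 110 177 171 162 170 184 172 170 175 122 107]
 [ 40  39  44  42  43  43  44  48  46  47  46  48  49  62  96  99 101 103 104 103 104 104 104 108]
 [ 43  42  43  45  44  46  45  48  49  51  50  50  52  83 100 103 101 103 104 108 107 107 108 109]]
```

>>> jog_arm --motion '[{"dx": -0.001,"dy": 0.0001,"dz": 0,"wx": 0,"wy": 0,"wz": 0,"grip": 0},{"dx": -0.002,"dy": 0.0002,"dz": 0,"wx": 0,"wy": 0,"wz": 0,"grip": 0},{"dx": -0.006,"dy": 0,"dz": 0,"wx": 0,"wy": 0,"wz": 0,"grip": 0},{"dx": -0.012,"dy": 0,"dz": 0,"wx": 0,"wy": 0,"wz": 0,"grip": 0},{"dx": -0.015,"dy": 0,"dz": 0,"wx": 0,"wy": 0,"wz": 0,"grip": 0},{"dx": -0.01,"dy": 0,"dz": 0.015,"wx": 0,"wy": 0,"wz": 0,"grip": 0},{"dx": 0,"dy": 0,"dz": 0.025,"wx": 0,"wy": 0,"wz": 0,"grip": 0},{"dx": 0,"dy": 0,"dz": 0.03,"wx": 0,"wy": 0,"wz": 0,"grip": 0},{"dx": 0,"dy": 0,"dz": 0.03,"wx": 0,"wy": 0,"wz": 0,"grip": 0},{"dx": 0,"dy": 0,"dz": 0.03,"wx": 0,"wy": 0,"wz": 0,"grip": 0},{"dx": 0,"dy": 0,"dz": 0,"wx": 0,"wy": 0,"wz": 0,"grip": 0}]'

```text
time_s: 14.42
tool_pos: [0.4809, -0.2548, 0.1225]
eef_rot: [[0.996, -0.091, 0.007], [-0.091, -0.996, -0.002], [0.007, 0.001, -1.0]]
ft_force: [1.2, -0.8, 0.1]
gripper_width: 0.0005
grip_force: 0.0
```

```bash
python3 - <<'E'
from h import *
look((.02,.11),(-.03,.06),.024,step=.0007,name='pics/fin.png')
E
```

```text
t 14.42 tcp in jig mm: -7.8 17.9 z 122.5 f [ 1.2 -0.8  0.1]
```

View pics/fin.png

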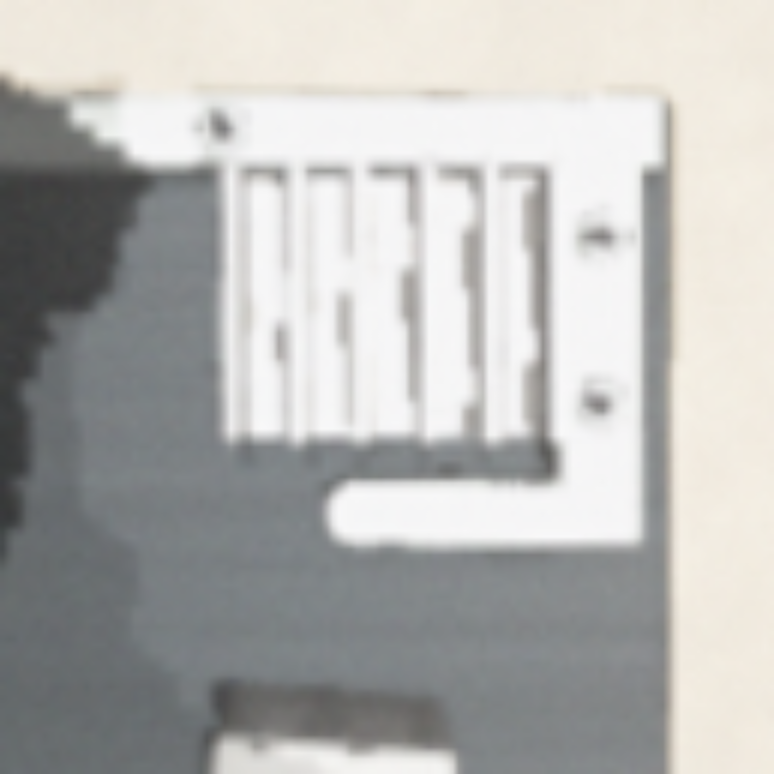

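The block (222–550, 165–440) is flush with both the rail and the end stop and sits straight. The battery stands where it was, and the arm is clear.

```bash
python3 -c "
from workcell import env
print(env.finish_job())"
```

```text
the job is handed in; nothing more can be done
None
```

The heatsink is home in the pocket, flush with the rail and the end stop in the final wrist view, and the job was handed in at about 14 s with the arm clear. My first push passed above it without touching, because the fingertips sit about 27 mm above the reported TCP. I corrected the height and nothing was disturbed.

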